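# Roll a sample bottle to the reading seat with the hanging paddle

### The arm

A 6-joint arm with a two-finger parallel gripper is mounted at the origin on a cart in front of the work surface, level with it; the furniture and walls round the work are solid. World frame = base frame: x ahead of the robot, y to its left, z up, the work surface at z = 0. Lengths are in m, angles in rad, forces in N, time in s.
With the tool pointing down it reaches from about 0.3 to 0.775 m from the base axis. Payload 14.6 kg.
Tool frame: the origin (TCP) lies on the centre line of the jaws, within the pads' length; the fingertips stand 14 mm ahead of it and the grasp point (between the pads) lies 5 mm behind it; z points along the fingers, y is the line along which they close (so a half turn about z gives the same grasp; the last joint's range is limited). The gripper opens to 85 mm and grips with 20 to 120 N. Pads are 22 mm wide; open, the fingers measure 114 mm over their backs; the gripper's body (76 mm by 85 mm) begins 54 mm behind the grasp point. The pads swing forward as they close: fully open they stand 13 mm farther back than shut.
Start: joints at [1.261, 0.3, 1.521, -0, 1.321, -0.067], TCP at [0.132, 0.534, 0.245] pointing down, gripper open.
Joint ranges: [-3.03, 3.03], [-0.79, 2.21], [0.23, 2.52], [-1.04, 4.18], [0, 3.07], [-2.55, 2.55]. Speed limits (rad/s): [2.22, 2.22, 2.57, 3.14, 3.14, 3.14].

### API

Orientations are given as a rotation vector (axis times angle).
In Python, from bench import robot gives the robot as it stands.
- The arm moves only by the tool move_arm, never from a script. Its argument "plan" is a list of rows, each a list of 7 numbers: the shift along the tool's x, y, z normalised to -1 to 1, where 1 is 0.5 m, then the turn, a rotation vector about the tool's x, y, z normalised to -1 to 1, where 1 is 45 degrees, then the closure, from -1 (fully open) to 1 (shut). A call has 1 to 20 rows; each row is the pose to reach, as a shift and turn from the pose commanded when the call began, along the tool's axes at that moment; what a row does not reach only later rows make up. A row lasts 1/12 s, in which the tool goes at most 41.7 mm and 7.16 degrees, less where a joint would pass 70% of its speed; a pose out of reach is approached as far as the arm can. A call with a number of a shift or a turn outside -1 to 1 is refused whole. A call with a gripper value outside its range is refused whole. The fingers move at their own pace and stop on an object; "squeeze" is the grip in N (left out, the last holds). Time passes only in rows, so rows that repeat a pose let the fingers close. It gives the time, the measured TCP pose, the force, the opening and the grip force at its end, in the units of the state.
- robot.get_state(): the state, without advancing time (a new reading comes with each control period).
- robot.snapshot(name): name is "side" or "top"; returns (picture, depth): 420x560x3 uint8, red, green, blue; 420x560 float32, m along the optical axis (not along the pixel's ray), 0 where there is no reading.
- robot.camera_info(name): a dict with "fx", "fy", "cx", "cy" (pixels), "dist" ([k1, k2, p1, p2, k3] as OpenCV has them; the pictures are not rectified), "position" and "attitude" of the camera in the world. Camera axes: x right, y down, z forward; pixel columns grow to the right and rows downward; lengths in m; the calibration is good to about 2 mm. A picture is of the moment at which its call begins. camera_info takes no time and is no camera call.
- robot.finish_job(): hands the job in; it is judged then, once.
The state is a dict: "time": time; "qpos": joint angles; "joint_vel": joint speeds; "joint_torque": joint torques, N m; "ee_pos": TCP position; "tool_rot": TCP orientation; "contact_force": force on the tool from outside, world axes, zero at the start; "wrist_torque": the same for the moment, N m; "opening": finger opening in m; "grasp_force": force on a finger pad.
Only numpy, scipy, OpenCV 4.12 (cv2) and the standard library are available. Lean on these libraries where they do the work, as an engineer would, in place of code of your own. Each camera call takes 0.05 s, during which the arm holds its last target. There are 200 camera calls.

### The job

Lift the white-bladed paddle up and off its forked hanger and, with its blade, gently roll the bottle lying on the track along the bed until it settles in the shallow groove beside the small grey reading head; do not let it run past the groove, and do not touch it with the gripper or lift it. Then hang the paddle back on its hanger as it was, let go of it, and leave everything else where it stands.

Things in the scene. Friction and masses are not known exactly. Their poses are not given: they have to be found in the camera images.
- track: Fixed low aluminium track, x -150 to +153 mm, 104 mm wide. Origin: centre of underside, z up; +x = rolling direction (robot's left); -y side away from robot. Level rubber bed 92 mm wide, top z = 20 mm, between rails 6 mm thick, tops z = 34 mm. V groove across it at x = 80 mm. Open at x = -150 mm; end stop face at x = 147 mm. Grey reading head (34x14x48 mm) outside the -y rail beside the groove.
- seat (a point): Bottom middle of the V groove (reading seat, bare metal), on the track's centre line at x = +80 mm, 17 mm above the worktop; axes as the track's. Groove 36 mm wide along x, 3 mm deep, sides sloping 9.5 degrees; the bed goes on level beyond it. A bottle settled here has its axis 23 mm above this point.
- bottle: Amber reagent bottle, 86 mm long with cap, diameter 46 mm, about 0.11 kg, lying across the track. Origin on its axis at the base, +z to the cap (towards the robot); x, y turn as it rolls. Starts on the level bed, axis at track x = -90 to -35 mm. Rolls along the track's x; let go at 40 mm/s it stops within 10 mm on the level; once its axis is past the groove's edge it rolls in by itself.
- bottle_mid (a point): Middle of the bottle's length, on its axis, 43 mm from the base.
- paddle: Push paddle, 166 mm tall, about 0.12 kg, hanging upright; origin at the middle of the blade's lower edge, z up. Slippery white blade 8 mm thick (along x, faces alike), 64 mm wide (y), z = 0 to 48 mm; steel stem, diameter 8 mm; round collar, diameter 40 mm, z = 105 to 111 mm; above it a square grip to z = 166 mm.
- grip (a point): Middle of the paddle's grip, 138 mm above the blade's lower edge: a block 26 x 26 mm (faces square to the paddle's x and y), 55 mm tall; take it from above on either pair of faces.
- hanger: Fixed stand: foot 110x100x10 mm; upright 50 mm wide, 134 mm tall, front face at x = 45 mm; two prongs at y = +13 and -13 mm (8 mm thick, 18 mm gap, tops z = 130 mm) reach from it to -x (towards the robot). Origin on the worktop. Paddle hangs with stem between prongs, collar on them, blade below; its origin then at x = 0 to 8, y = 0, z = 25 mm, x axes within 0.1 rad (either face in front).
- fork_mouth (a point): Middle of the open mouth of the fork, at hanger x = -40 mm, z = 140 mm, level with the tops of the prong ends. From x = -23 to -40 mm the prong ends turn up (10 mm) and spread. To take the paddle off, lift it at least 13 mm, then draw it out to hanger -x by 80 mm or more; hang it up the reverse way.
- white_bottle: Bystander: standing white reagent bottle, 52 mm in diameter, 102 mm tall; origin at the centre of its underside.
- beaker: Bystander: clear plastic beaker, 71 mm in diameter, 84 mm tall, standing; origin at the centre of its underside.
- tape: Bystander: roll of tape lying flat, 104 mm in diameter, 25 mm high; origin at the centre of its underside.
There are look-alikes about, which are no part of the job. Of the things that look like the paddle, the larger one is meant.

How it is judged:
By the outcome, as a careful person would: the job done as asked, in the order asked, and still so for the second after the job is handed in, with the robot touching nothing.
It also fails if it takes over 64 s, if anything falls off the work surface, if the arm or the gripper's body presses on something with over 40 N, if the wrist force passes 120 N, or if a joint passes its speed limit or range.

## Working session

There is one attempt and no reset: what is moved stays moved. The work goes in short steps, Python scripts to look and compute and a tool call to move; the robot and the scene stay as the last step left them, time stands still between calls to the robot, and variables do not carry over. Pictures are saved under pics/ and viewed, at most 10 in all, crops included, and the job is handed in when it is done.

Besides the shell and the picture viewer there is one more tool, called as a command line: name --pt "numbers of a row" for each row, then --argument value for the rest. move_arm: Moves the arm, as the interface text tells. Scaled input: -1 to 1 covers 0.5 m each way for a shift and 45 degrees each way for a turn. Its arguments: {"type":"object","properties":{"plan":{"type":"array"},"squeeze":{"type":"number"}},"required":["plan"]}

```bash
mkdir -p pics; cat > h.py <<'E'
import numpy as np, cv2
from scipy.spatial.transform import Rotation as R
from bench import robot
def snap(n):
    im,d=robot.snapshot(n); return im,d,robot.camera_info(n)
def cam(c):
    K=np.array([[c['fx'],0,c['cx']],[0,c['fy'],c['cy']],[0,0,1.]])
    a=np.array(c['attitude'],float)
    M=a if a.shape==(3,3) else R.from_rotvec(a).as_matrix()
    return K,np.array(c['dist'],float),M,np.array(c['position'],float)
def rays(c,px):
    K,D,M,p=cam(c)
    u=cv2.undistortPoints(np.array(px,float).reshape(-1,1,2),K,D).reshape(-1,2)
    return np.c_[u,np.ones(len(u))]@M.T,p
def plane(c,px,z):
    r,p=rays(c,px); return p+r*((z-p[2])/r[:,2])[:,None]
def cloud(c,d):
    v,u=np.nonzero(d>0); r,p=rays(c,np.c_[u,v])
    return np.c_[u,v],p+r*d[v,u][:,None]
def proj(c,P):
    K,D,M,p=cam(c)
    return cv2.projectPoints((np.array(P,float).reshape(-1,3)-p)@M,np.zeros(3),np.zeros(3),K,D)[0].reshape(-1,2)
E
python3 - <<'E'
from h import *
for n in('side','top'):
    im,d,c=snap(n); print(n,c); np.savez(n+'0.npz',im=im,d=d)
    cv2.imwrite(f'pics/{n}0.png',im[:,:,::-1])
s=robot.get_state(); print(s)
E
```

```text
side {'fx': 418.57736476199165, 'fy': 418.57736476199165, 'cx': 277.3335190305416, 'cy': 204.59160190040512, 'dist': array([-0.02070201,  0.        ,  0.        ,  0.        ,  0.        ]), 'position': array([0.31091912, 1.06849428, 0.57407728]), 'attitude': array([-0.34798897,  2.51765472, -1.61893593])}
top {'fx': 435.09427957422264, 'fy': 435.09427957422264, 'cx': 276.06238189132836, 'cy': 204.29755408542977, 'dist': array([-0.08392136,  0.        ,  0.        ,  0.        ,  0.        ]), 'position': array([0.44467034, 0.08405853, 1.18424226]), 'attitude': array([-2.16714691,  2.16543698, -0.13232126])}
{'time': 0.1, 'qpos': array([ 1.26142650e+00,  3.00423445e-01,  1.52150653e+00,  3.98342264e-05,
        1.32068590e+00, -6.65914604e-02]), 'joint_vel': array([-0.00048533, -0.00140169, -0.00172214,  0.00087598,  0.00048636,
        0.00048294]), 'joint_torque': array([ 1.40052784e-03, -5.44388759e+01, -3.62365651e+01, -8.08490222e-05,
        3.06535279e-03,  1.54779325e-06]), 'ee_pos': array([0.13215312, 0.53369562, 0.24477898]), 'tool_rot': array([-3.80407102e-01, -3.11824515e+00,  1.56751567e-03]), 'contact_force': array([0.68020086, 0.4706123 , 1.18469564]), 'wrist_torque': array([ 0.02672691,  0.02144032, -0.01086716]), 'grasp_force': 0.0, 'opening': 0.0852127557595892}
```

View pics/side0.png

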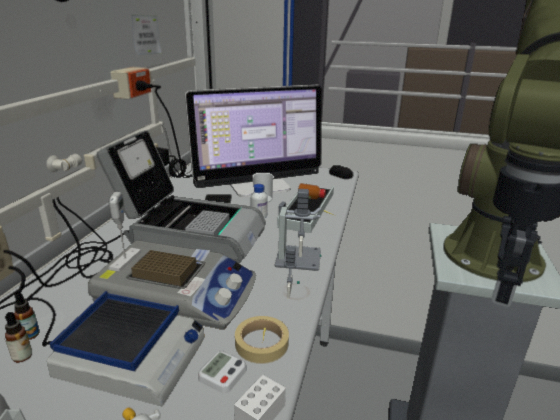

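View pics/top0.png

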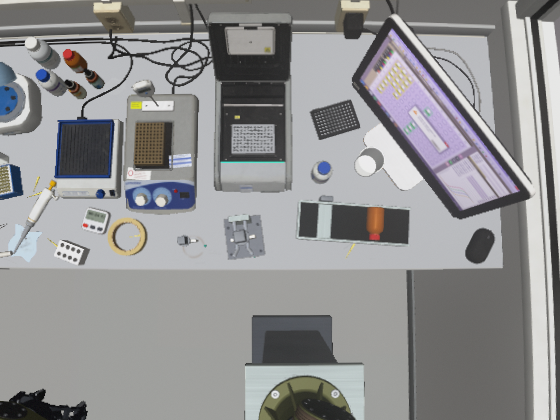

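The top view shows the track at (353,222), the amber bottle at (375,222), the groove near (325,220) with the reading head at (326,198), and the hanger at (243,237). A smaller look-alike paddle is at (190,240). I'll enlarge both views and pull the depth clouds.

```bash
python3 - <<'E'
from h import *
t=np.load('top0.npz'); s=np.load('side0.npz')
a=cv2.resize(t['im'][185:270,170:430],None,fx=3,fy=3,interpolation=cv2.INTER_CUBIC)
b=cv2.resize(s['im'][175:305,250:350],None,fx=2.6,fy=2.6,interpolation=cv2.INTER_CUBIC)
o=np.zeros((a.shape[0]+b.shape[0],800,3),np.uint8); o[:a.shape[0],:a.shape[1]]=a; o[a.shape[0]:,:b.shape[1]]=b
e=cv2.resize(t['im'][205:265,215:275],None,fx=5.6,fy=5.6,interpolation=cv2.INTER_CUBIC); o[a.shape[0]:a.shape[0]+336,300:636]=e
cv2.imwrite('pics/crop0.png',o[:,:,::-1]); print(o.shape)
for n,f,box in(('top',t,(215,275,205,265)),('side',s,(270,325,180,300))):
    c=robot.camera_info(n); px,P=cloud(c,f['d'])
    m=(px[:,0]>box[0])&(px[:,0]<box[1])&(px[:,1]>box[2])&(px[:,1]<box[3]); Q=P[m]
    for z0,z1 in((.005,.02),(.02,.08),(.08,.125),(.125,.134),(.134,.145),(.145,.18),(.18,.2)):
        q=Q[(Q[:,2]>z0)&(Q[:,2]<z1)]
        if len(q): print(n,z0,len(q),q.min(0).round(3),q.max(0).round(3),np.median(q,0).round(4))
E
```

```text
(593, 800, 3)
top 0.005 993 [0.431 0.08  0.005] [0.575 0.234 0.017] [0.4825 0.1471 0.0099]
top 0.02 59 [0.478 0.129 0.021] [0.539 0.19  0.077] [0.4933 0.1433 0.0697]
top 0.08 27 [0.515 0.141 0.081] [0.54  0.189 0.123] [0.5256 0.1644 0.1004]
top 0.125 192 [0.445 0.131 0.125] [0.539 0.188 0.134] [0.5102 0.1609 0.1307]
top 0.134 158 [0.44  0.131 0.134] [0.541 0.19  0.141] [0.4953 0.1583 0.1357]
top 0.145 16 [0.471 0.146 0.147] [0.5   0.171 0.179] [0.481  0.1482 0.1651]
top 0.18 133 [0.472 0.147 0.18 ] [0.499 0.175 0.195] [0.4857 0.1607 0.1904]
side 0.005 1116 [ 0.432 -0.335  0.005] [0.693 0.336 0.02 ] [0.4919 0.1331 0.0102]
side 0.02 1089 [ 0.465 -0.285  0.02 ] [0.658 0.335 0.08 ] [ 0.5155 -0.0192  0.0381]
side 0.08 375 [0.453 0.147 0.08 ] [0.536 0.323 0.125] [0.485  0.1944 0.1043]
side 0.125 189 [0.446 0.14  0.125] [0.539 0.195 0.134] [0.4996 0.1772 0.1297]
side 0.134 121 [0.439 0.135 0.134] [0.54  0.192 0.145] [0.482  0.1751 0.1367]
side 0.145 146 [0.471 0.157 0.145] [0.497 0.179 0.179] [0.4841 0.175  0.1631]
side 0.18 87 [0.471 0.153 0.18 ] [0.5   0.179 0.192] [0.4831 0.1726 0.1892]
```

View pics/crop0.png

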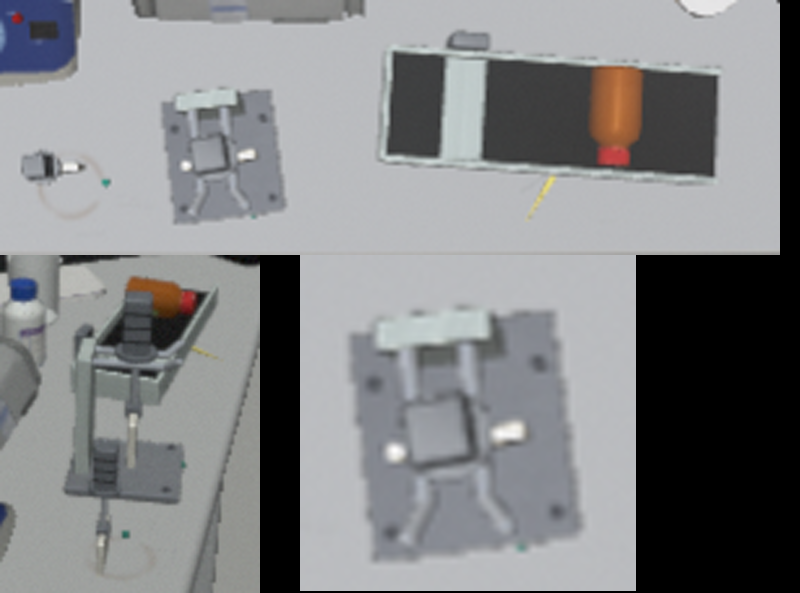

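The crop shows the large paddle's square grip centred on the hanger, with the white blade ends showing on either side of it. The bottle lies across the bed, cap towards the robot, to the right of the pale groove. Next I'll measure precise poses.

```bash
cat > meas.py <<'E'
from h import *
def rect(P):
    (c,s,a)=cv2.minAreaRect(np.float32(P[:,:2])); b=cv2.boxPoints((c,s,a))
    e=[b[1]-b[0],b[2]-b[1]]; L=[np.linalg.norm(x) for x in e]
    k=int(np.argmax(L)); ang=np.degrees(np.arctan2(e[k][1],e[k][0]))
    return np.round(c,4),np.round([max(L),min(L)],4),round((ang+90)%180-90,2)
def heights(n,d):
    c=robot.camera_info(n); px,P=cloud(c,d); H=np.full(d.shape+(3,),np.nan); H[px[:,1],px[:,0]]=P; return c,H
def blob(c,H,m,z,fn=rect):
    m=m.astype(np.uint8); n,l,st,_=cv2.connectedComponentsWithStats(m); k=1+np.argmax(st[1:,4])
    v,u=np.nonzero(l==k); ct=np.c_[u,v]
    co=np.concatenate([ct+[dx,dy] for dx in(-.5,.5) for dy in(-.5,.5)])
    return fn(plane(c,co,z)),st[k,4]
E
python3 - <<'E'
from meas import *
for n in('top','side'):
    f=np.load(n+'0.npz'); im,d=f['im'],f['d']; c,H=heights(n,d); X,Y,Z=H[...,0],H[...,1],H[...,2]
    hsv=cv2.cvtColor(im,cv2.COLOR_RGB2HSV); h,s,v=cv2.split(hsv)
    near=(abs(X-.485)<.1)&(abs(Y-.16)<.09)
    g=near&(Z>.182)&(Z<.2); print(n,'grip',np.nanmedian(Z[g]),blob(c,H,g,np.nanmedian(Z[g])))
    up=near&(X>.525)&(Z>.128)&(Z<.14); print('upright',np.nanmedian(Z[up]),blob(c,H,up,np.nanmedian(Z[up])))
    ft=near&(Z>.006)&(Z<.014); q=H[ft]; print('foot cloud',rect(q))
    tr=(X>.4)&(X<.62)&(Y<.05)&(Y>-.4)
    rl=tr&(Z>.029)&(Z<.038)&(s<60); q=H[rl]; print('rails',len(q),np.median(q[:,2]),rect(q), blob(c,H,tr&(Z>.03)&(Z<.038)&(s<60),.034))
    bo=tr&(s>140)&((h<22)|(h>172))&(Z>.03); q=H[bo]
    print('bottle',len(q),q.min(0).round(3),q.max(0).round(3),rect(q),'top z',np.percentile(q[:,2],95))
    bt=tr&(Z>.0175-.004)&(Z<.026)&(s<60); 
    gr=bt&(v>120); q=H[gr]; print('groove',len(q),np.median(q,0).round(4),rect(q) if len(q) else '')
    hd=tr&(Z>.042)&(Z<.055)&(s<70)&(X>.5)
    q=H[hd]; print('head',len(q),np.median(q,0).round(4) if len(q) else '')
E
```

```text
top grip 0.19040082598320773 ((array([0.4857, 0.1602]), array([0.0286, 0.0285], dtype=float32), np.float32(-80.43)), np.int32(131))
upright 0.1341462121853354 ((array([0.5339, 0.1655]), array([0.0509, 0.017 ], dtype=float32), np.float32(-89.6)), np.int32(114))
foot cloud (array([0.486 , 0.1508]), array([0.1705, 0.1473], dtype=float32), np.float32(-11.55))
rails 620 0.03355696398761887 (array([ 0.5433, -0.1755]), array([0.4478, 0.1509], dtype=float32), np.float32(-89.93)) ((array([ 0.4798, -0.1106]), array([0.2728, 0.0426], dtype=float32), np.float32(77.87)), np.int32(238))
bottle 429 [ 0.483 -0.205  0.046] [ 0.567 -0.164  0.071] (array([ 0.5249, -0.1834]), array([0.0843, 0.0389], dtype=float32), np.float32(-5.01)) top z 0.06797866813024908
groove 554 [ 0.5278 -0.0563  0.0189] (array([ 0.5099, -0.0961]), array([0.3417, 0.1117], dtype=float32), np.float32(71.34))
head 89 [ 0.5894 -0.062   0.0468]
side grip 0.18988814719258088 ((array([0.4837, 0.1709]), array([0.0448, 0.0265], dtype=float32), np.float32(-77.39)), np.int32(76))
upright 0.13343650630803847 ((array([0.53  , 0.1759]), array([0.0644, 0.0193], dtype=float32), np.float32(-83.25)), np.int32(60))
foot cloud (array([0.4887, 0.1637]), array([0.1127, 0.1042], dtype=float32), np.float32(7.6))
rails 222 0.032993513592641244 (array([ 0.5417, -0.1754]), array([0.4489, 0.1553], dtype=float32), np.float32(-89.99)) ((array([ 0.4741, -0.1817]), array([0.1993, 0.0158], dtype=float32), np.float32(85.91)), np.int32(53))
bottle 215 [ 0.481 -0.392  0.031] [ 0.589 -0.154  0.08 ] (array([ 0.5508, -0.266 ]), array([0.2381, 0.0861], dtype=float32), np.float32(-71.19)) top z 0.06591946871789275
groove 98 [0.5314 0.0192 0.0189] (array([ 0.5321, -0.1281]), array([0.3051, 0.1138], dtype=float32), np.float32(85.18))
head 98 [ 0.5875 -0.3625  0.0472]
```

```bash
python3 - <<'E'
from meas import *
f=np.load('top0.npz'); im,d=f['im'],f['d']; c,H=heights('top',d); X,Y,Z=H[...,0],H[...,1],H[...,2]
g=cv2.cvtColor(im,cv2.COLOR_RGB2GRAY); s=cv2.cvtColor(im,cv2.COLOR_RGB2HSV)[...,1]
dark=((g<75)&(s<80)).astype(np.uint8); dark[:, :297]=0; dark[:,412:]=0; dark[:195]=0; dark[250:]=0
n,l,st,_=cv2.connectedComponentsWithStats(dark)
def sub(vals,i,th): # subpixel crossing between i and i+1
    return i+(th-vals[i])/(vals[i+1]-vals[i])
# groove edges: scan rows
L=[];Rr=[];G=g.astype(float)
for r in range(210,233):
    seg=G[r,300:350]; th=100
    up=[i for i in range(8,45) if seg[i]<th<=seg[i+1]]; dn=[i for i in range(8,45) if seg[i]>=th>seg[i+1]]
    if len(up)==1 and len(dn)==1: L.append((300+sub(seg,up[0],th),r)); Rr.append((300+sub(seg,dn[0],th),r))
pl=plane(c,L,.02);pr=plane(c,Rr,.02); print('groove rows',len(L)); 
for q in(pl,pr): print(np.polyfit(q[:,0],q[:,1],1), q[:,:2].mean(0).round(4))
# outer near/far rail edges: column scans of rail tops: dark->light inner edge at bottom (near rail inner top edge visible? use z=.034)
near=[];far=[]
for u in list(range(306,316))+list(range(338,366))+list(range(386,404)):
    col=G[:,u]
    v0=222
    i=v0
    while not(col[i]<100<=col[i+1]): i+=1
    near.append((u,sub(col,i,100)))
    i=v0
    while not(col[i]<100<=col[i-1]): i-=1
    far.append((u,i-(100-col[i])/(col[i-1]-col[i])))
for nm,q in(('near inner',near),('far inner',far)):
  for z in(.02,.034):
    P=plane(c,q,z); k=np.polyfit(P[:,1],P[:,0],1); print(nm,z,k, 'res',np.std(P[:,0]-np.polyval(k,P[:,1])).round(4),'x at y=-.1',np.polyval(k,-.1))
# cloud line fit rails
for nm,lo,hi in(('near',.42,.50),('far',.54,.62)):
    m=(Z>.031)&(Z<.037)&(Y<.02)&(Y>-.29)&(X>lo)&(X<hi)&(s<70); q=H[m]
    k=np.polyfit(q[:,1],q[:,0],1)
    for _ in range(4):
        r=q[:,0]-np.polyval(k,q[:,1]); q2=q[abs(r)<.006]; k=np.polyfit(q2[:,1],q2[:,0],1)
    print('cloud rail',nm,len(q2),k,np.polyval(k,-.1))
# track ends from far cloud
m=(Z>.031)&(Z<.037)&(Y<.05)&(Y>-.3)&(X>.45)&(X<.58)&(s<70); print('y ext',np.nanmin(Y[m]),np.nanmax(Y[m]))
# bottle
h=cv2.cvtColor(im,cv2.COLOR_RGB2HSV)[...,0]
B=(s>140)&((h<22)|(h>172))&(Y<-.1)&(Y>-.26)&(X>.46)&(X<.6); q=H[B]; ax=np.array([1,-np.tan(np.radians(4.5))])
t=q[:,1]+q[:,0]*np.tan(np.radians(4.5)); print('bottle t',np.percentile(t,[1,50,99]).round(4),'x range',np.nanmin(q[:,0]),np.nanmax(q[:,0]))
top=q[q[:,2]>.064]; print('crest y',np.median(top,0).round(4), len(top))
# prongs
m=(Z>.126)&(Z<.142)&(abs(Y-.16)<.05)&(X>.43)&(X<.55)
for nm,mm in(('L',m&(Y>.165)&(X<.525)),('R',m&(Y<.155)&(X<.525))):
    q=H[mm]; print(nm,len(q),[(round(a,3),np.round(np.median(q[abs(q[:,0]-a)<.005,1]),4),int((abs(q[:,0]-a)<.005).sum()),np.round(np.median(q[abs(q[:,0]-a)<.005,2]),4)) for a in(.445,.455,.465,.475,.485,.495,.505,.515)])
u=H[m&(X>.512)&(abs(Y-.163)<.03)]
print('upright front',[(y,np.round(np.sort(u[abs(u[:,1]-y)<.002,0])[[0,-1]],4)) for y in(.14,.145,.185)])
ft=(Z>.006)&(Z<.014)&(abs(X-.487)<.075)&(abs(Y-.16)<.075); v_,u_=np.nonzero(ft)
mm=cv2.morphologyEx(ft.astype(np.uint8),cv2.MORPH_OPEN,np.ones((3,3))); 
print('foot',blob(c,H,mm,.01))
gm=((g<135)&(g>60)&(abs(X-.487)<.075)&(abs(Y-.16)<.07))
print('foot colour',blob(c,H,cv2.morphologyEx(gm.astype(np.uint8),cv2.MORPH_OPEN,np.ones((3,3))),.01))
E
```

```text
groove rows 23
[-0.07106993  0.0034807 ] [ 0.5332 -0.0344]
[-0.07242289 -0.03476972] [ 0.5332 -0.0734]
near inner 0.02 [0.06948487 0.49271987] res 0.0003 x at y=-.1 0.4857713789032367
near inner 0.034 [0.06948487 0.49207184] res 0.0003 x at y=-.1 0.4851233483837643
far inner 0.02 [0.0703486  0.58379724] res 0.0004 x at y=-.1 0.5767623764422354
far inner 0.034 [0.0703486  0.58205313] res 0.0004 x at y=-.1 0.5750182685162488
cloud rail near 198 [0.06910767 0.48732254] 0.4804117739401279
cloud rail far 213 [0.07037579 0.58562118] 0.578583605373765
y ext -0.28540230886783413 0.019707834263611737
bottle t [-0.1614 -0.1411 -0.1238] x range 0.4833138463192818 0.5667449709754155
crest y [ 0.5373 -0.1839  0.0659] 133
L 96 [(0.445, np.float64(0.1743), 18, np.float64(0.1359)), (0.455, np.float64(0.1701), 12, np.float64(0.1301)), (0.465, np.float64(0.1702), 13, np.float64(0.1304)), (0.475, np.float64(0.1752), 5, np.float64(0.1345)), (0.485, np.float64(0.1794), 4, np.float64(0.1355)), (0.495, np.float64(0.1795), 1, np.float64(0.1355)), (0.505, np.float64(0.1742), 14, np.float64(0.1308)), (0.515, np.float64(0.1778), 16, np.float64(0.1295))]
R 115 [(0.445, np.float64(0.1356), 11, np.float64(0.1392)), (0.455, np.float64(0.1407), 16, np.float64(0.1324)), (0.465, np.float64(0.1436), 15, np.float64(0.1294)), (0.475, np.float64(0.1459), 17, np.float64(0.1358)), (0.485, np.float64(0.1433), 12, np.float64(0.1356)), (0.495, np.float64(0.1458), 12, np.float64(0.1352)), (0.505, np.float64(0.1486), 12, np.float64(0.13)), (0.515, np.float64(0.1512), 14, np.float64(0.1288))]
upright front [(0.14, array([0.5293, 0.5368])), (0.145, array([0.5291, 0.5413])), (0.185, array([0.5243, 0.5364]))]
foot ((array([0.4875, 0.1294]), array([0.0975, 0.0417], dtype=float32), np.float32(7.31)), np.int32(364))
foot colour ((array([0.5215, 0.2034]), array([0.0273, 0.0216], dtype=float32), np.float32(0.75)), np.int32(59))
```

The track runs 4° off world y, with the seat near (0.534, -0.054) and the bottle at track x ≈ -50 mm. The hanger is yawed about 7.5°, with the paddle's grip at (0.486, 0.160). I'll write the move helper and check clearance to the monitor.

```bash
cat > go.py <<'E'
# usage: go.py from(x y z psi | now) x y z psi ... : prints normalised shift/turn from 'from' for each target
import sys
from h import *
def Rt(psi):
    p=np.radians(psi); y=np.array([np.cos(p),np.sin(p),0]); z=np.array([0,0,-1.]); return np.c_[np.cross(y,z),y,z]
def norm(p0,R0,p,psi):
    return np.r_[R0.T@(np.array(p)-p0)/.5, R.from_matrix(R0.T@Rt(psi)).as_rotvec()/(np.pi/4)].round(4)
if __name__=='__main__':
    a=sys.argv[1:]
    if a[0]=='now': s=robot.get_state(); p0,R0=s['ee_pos'],R.from_rotvec(s['tool_rot']).as_matrix(); a=a[1:]
    else: v=list(map(float,a[:4])); p0,R0=np.array(v[:3]),Rt(v[3]); a=a[4:]
    v=np.array(a,float).reshape(-1,4)
    for t in v: print(t, norm(p0,R0,t[:3],t[3]).tolist())
E
python3 go.py now .4857 .1602 .245 31 .4857 .1602 .245 8
python3 - <<'E'
from meas import *
f=np.load('top0.npz'); c,H=heights('top',f['d']); q=H[(H[...,2]>.1)&(H[...,0]>.3)&(H[...,0]<.6)&(H[...,1]<-.2)&(H[...,1]>-.5)]
print(len(q), q[:,1].max() if len(q) else '', q.mean(0) if len(q) else '')
q=H[(H[...,2]>.12)&(H[...,0]>.3)&(H[...,0]<.75)&(H[...,1]<.5)&(H[...,1]>-.35)]; print(len(q),q.min(0),q.max(0), np.percentile(q,[2,98],axis=0))
E
```

```text
[ 0.4857  0.1602  0.245  31.    ] [-0.8659, -0.5551, 0.0, -0.0013, 0.0004, 1.002]
[0.4857 0.1602 0.245  8.    ] [-0.8659, -0.5551, 0.0, -0.0012, 0.0007, 1.5131]
2097 -0.36316492286391666 [ 0.57333341 -0.40618683  0.24250722]
4074 [ 0.44008454 -0.34997414  0.12006238] [0.74998886 0.31802362 0.35086952] [[ 0.46877026 -0.3484835   0.1254619 ]
 [ 0.74763311  0.17533469  0.34788156]]
```

move_arm --pt "-0.866 -0.555 0 0 0 1 -1" --pt "-0.866 -0.555 0 0 0 1 -1" --pt "-0.866 -0.555 0 0 0 1 -1" --pt "-0.866 -0.555 0 0 0 1 -1" --pt "-0.866 -0.555 0 0 0 1 -1" --pt "-0.866 -0.555 0 0 0 1 -1" --pt "-0.866 -0.555 0 0 0 1 -1" --pt "-0.866 -0.555 0 0 0 1 -1" --pt "-0.866 -0.555 0 0 0 1 -1" --pt "-0.866 -0.555 0 0 0 1 -1" --pt "-0.866 -0.555 0 0 0 1 -1" --pt "-0.866 -0.555 0 0 0 1 -1" --pt "-0.866 -0.555 0 0 0 1 -1" --pt "-0.866 -0.555 0 0 0 1 -1" --pt "-0.866 -0.555 0 0 0 1 -1" --pt "-0.866 -0.555 0 0 0 1 -1" --squeeze 40

```text
time: 1.43
ee_pos: [0.4852, 0.161, 0.2451]
tool_rot: [-1.544, -2.735, 0.0]
contact_force: [-0.4, 0.6, 0.5]
opening: 0.0857
grasp_force: 0.0
```

```bash
python3 go.py now .4857 .1602 .245 8.5 .4857 .1602 .163 8.5
```

```text
[0.4857 0.1602 0.245  8.5   ] [-0.002, -0.0, 0.0002, -0.0008, -0.0003, 0.5027]
[0.4857 0.1602 0.163  8.5   ] [-0.002, 0.0001, 0.1642, -0.0008, -0.0003, 0.5027]
```

move_arm --pt "-0.001 0 0 0 0 0.5 -1" --pt "-0.001 0 0 0 0 0.5 -1" --pt "-0.001 0 0 0 0 0.5 -1" --pt "-0.001 0 0 0 0 0.5 -1" --pt "-0.001 0 0.03 0 0 0.5 -1" --pt "-0.001 0 0.06 0 0 0.5 -1" --pt "-0.001 0 0.09 0 0 0.5 -1" --pt "-0.001 0 0.12 0 0 0.5 -1" --pt "-0.001 0 0.145 0 0 0.5 -1" --pt "-0.001 0 0.164 0 0 0.5 -1" --pt "-0.001 0 0.164 0 0 0.5 -1" --pt "-0.001 0 0.164 0 0 0.5 0" --pt "-0.001 0 0.164 0 0 0.5 0.2" --pt "-0.001 0 0.164 0 0 0.5 0.5" --pt "-0.001 0 0.164 0 0 0.5 1" --pt "-0.001 0 0.164 0 0 0.5 1" --pt "-0.001 0 0.164 0 0 0.5 1" --pt "-0.001 0 0.164 0 0 0.5 1" --pt "-0.001 0 0.164 0 0 0.5 1" --pt "-0.001 0 0.164 0 0 0.5 1"

```text
time: 3.1
ee_pos: [0.4863, 0.16, 0.1638]
tool_rot: [2.048, 2.381, 0.001]
contact_force: [-0.3, -0.7, 5.9]
opening: 0.0254
grasp_force: 41.3
```

```bash
python3 - <<'E'
from meas import *
s=robot.get_state(); print(s['ee_pos'],s['tool_rot'],s['opening'],s['grasp_force'],s['contact_force'],s['time'],s['qpos'].round(2))
p=s['ee_pos'];a=np.radians(7.5);h=np.array([np.cos(a),np.sin(a),0])
from go import norm
R0=R.from_rotvec(s['tool_rot']).as_matrix(); y=R0[:,1]; print('psi',np.degrees(np.arctan2(y[1],y[0])))
psi=np.degrees(np.arctan2(y[1],y[0]))
for dz,dx in((.022,0),(.022,.05),(.022,.1)): print(norm(p,R0,p+[0,0,dz]-dx*h,psi).tolist())
E
```

```text
[0.48626884 0.16001836 0.16380845] [2.04849934e+00 2.38129309e+00 1.07610992e-03] 0.02540468432626877 41.25589191913605 [-0.33620875 -0.71050688  5.92772978] 3.1 [0.25 0.3  1.72 0.   1.12 0.1 ]
psi 8.592691546257821
[0.0, 0.0, -0.044, 0.001, -0.0002, 0.0]
[0.0019, -0.0999, -0.0441, 0.001, -0.0002, 0.0]
[0.0038, -0.1999, -0.0442, 0.001, -0.0002, 0.0]
```

move_arm --pt "0 0 -0.01 0 0 0 1" --pt "0 0 -0.022 0 0 0 1" --pt "0 0 -0.034 0 0 0 1" --pt "0 0 -0.046 0 0 0 1" --pt "0 0 -0.046 0 0 0 1" --pt "0.0 -0.02 -0.046 0 0 0 1" --pt "0.001 -0.05 -0.046 0 0 0 1" --pt "0.002 -0.08 -0.046 0 0 0 1" --pt "0.002 -0.11 -0.046 0 0 0 1" --pt "0.003 -0.14 -0.046 0 0 0 1" --pt "0.003 -0.17 -0.046 0 0 0 1" --pt "0.004 -0.2 -0.046 0 0 0 1" --pt "0.004 -0.21 -0.046 0 0 0 1" --pt "0.004 -0.21 -0.046 0 0 0 1"

```text
time: 4.27
ee_pos: [0.3815, 0.1462, 0.1865]
tool_rot: [2.048, 2.382, 0.001]
contact_force: [0.3, 0.6, -0.8]
opening: 0.0259
grasp_force: 40.6
```

```bash
python3 go.py now .39 -.10 .23 53 .39 -.24 .23 53 .521 -.239 .23 53;  python3 - <<'E'
from h import *
im,d,c=snap('side'); cv2.imwrite('pics/side1.png',cv2.resize(im[120:330,200:480],None,fx=2.5,fy=2.5,interpolation=cv2.INTER_CUBIC)[:,:,::-1])
E
```

```text
[ 0.39 -0.1   0.23 53.  ] [-0.4895, -0.0568, -0.087, 0.0006, 0.0001, -0.9865]
[ 0.39 -0.24  0.23 53.  ] [-0.7663, -0.0987, -0.0871, 0.0006, 0.0001, -0.9865]
[ 0.521 -0.239  0.23  53.   ] [-0.8036, 0.1606, -0.087, 0.0006, 0.0001, -0.9865]
```

View pics/side1.png

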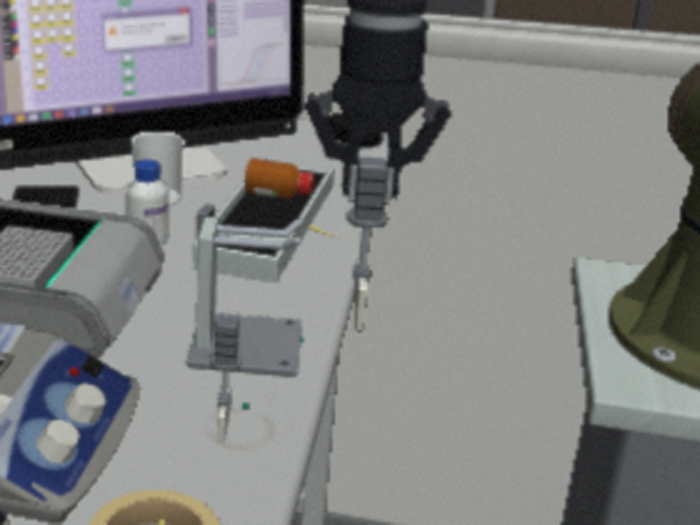

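The paddle hangs upright in the gripper, clear of the fork, with the blade at about (360,300) in the crop. Next I carry it over to behind the bottle.

move_arm --pt "0 0 -0.05 0 0 0 1" --pt "-0.07 -0.01 -0.087 0 0 -0.1 1" --pt "-0.14 -0.02 -0.087 0 0 -0.2 1" --pt "-0.21 -0.03 -0.087 0 0 -0.3 1" --pt "-0.28 -0.036 -0.087 0 0 -0.4 1" --pt "-0.35 -0.045 -0.087 0 0 -0.5 1" --pt "-0.42 -0.054 -0.087 0 0 -0.6 1" --pt "-0.49 -0.057 -0.087 0 0 -0.7 1" --pt "-0.56 -0.067 -0.087 0 0 -0.8 1" --pt "-0.63 -0.08 -0.087 0 0 -0.9 1" --pt "-0.7 -0.09 -0.087 0 0 -0.987 1" --pt "-0.766 -0.098 -0.087 0 0 -0.987 1" --pt "-0.775 -0.03 -0.087 0 0 -0.987 1" --pt "-0.785 0.04 -0.087 0 0 -0.987 1" --pt "-0.795 0.11 -0.087 0 0 -0.987 1" --pt "-0.804 0.16 -0.087 0 0 -0.987 1" --pt "-0.804 0.16 -0.087 0 0 -0.987 1"

```text
time: 5.73
ee_pos: [0.5247, -0.2395, 0.2284]
tool_rot: [-0.995, -2.98, -0.001]
contact_force: [-1.3, -0.5, -1.3]
opening: 0.0255
grasp_force: 40.6
```

```bash
python3 go.py now .521 -.239 .23 86 .521 -.239 .1668 86
```

```text
[ 0.521 -0.239  0.23  86.   ] [0.0065, -0.0037, -0.0032, 0.0005, -0.0004, -0.7317]
[ 0.521  -0.239   0.1668 86.    ] [0.0065, -0.0038, 0.1232, 0.0005, -0.0004, -0.7317]
```

move_arm --pt "0 0 0 0 0 -0.15 1" --pt "0 0 0 0 0 -0.3 1" --pt "0 0 0 0 0 -0.45 1" --pt "0 0 0 0 0 -0.6 1" --pt "0 0 0 0 0 -0.732 1" --pt "0 0 0 0 0 -0.732 1" --pt "0 0 0 0 0 -0.732 1"

```text
time: 6.32
ee_pos: [0.5212, -0.2396, 0.2295]
tool_rot: [-0.117, -3.139, -0.0]
contact_force: [-0.4, -0.0, -1.4]
opening: 0.0257
grasp_force: 40.6
```

```bash
python3 go.py now .521 -.239 .1668 86; python3 - <<'E'
from meas import *
im,d,c=snap('top'); np.savez('top1.npz',im=im,d=d)
c,H=heights('top',d); hsv=cv2.cvtColor(im,cv2.COLOR_RGB2HSV); h,s,v=cv2.split(hsv)
B=(s>140)&((h<22)|(h>172))&(H[...,1]<0)&(H[...,1]>-.26)&(H[...,0]>.46)&(H[...,0]<.6); q=H[B]
print('bottle',len(q),q.min(0),q.max(0)); t=q[q[:,2]>.064]; print(np.median(t,0))
ims,ds,cs=snap('side'); a=cv2.resize(im[150:270,290:430],None,fx=2.8,fy=2.8); b=cv2.resize(ims[120:290,250:400],None,fx=2.6,fy=2.6)
o=np.zeros((442,800,3),np.uint8); o[:a.shape[0],:a.shape[1]]=a; o[:442,400:790]=b[:442,:390]; cv2.imwrite('pics/c2.png',o[:,:,::-1])
E
```

```text
[ 0.521  -0.239   0.1668 86.    ] [0.0005, 0.0012, 0.1254, 0.0001, -0.0003, -0.0058]
bottle 446 [ 0.48323766 -0.20563328  0.0479948 ] [ 0.56664538 -0.16462171  0.07152277]
[ 0.5374804  -0.18476262  0.0655707 ]
```

View pics/c2.png

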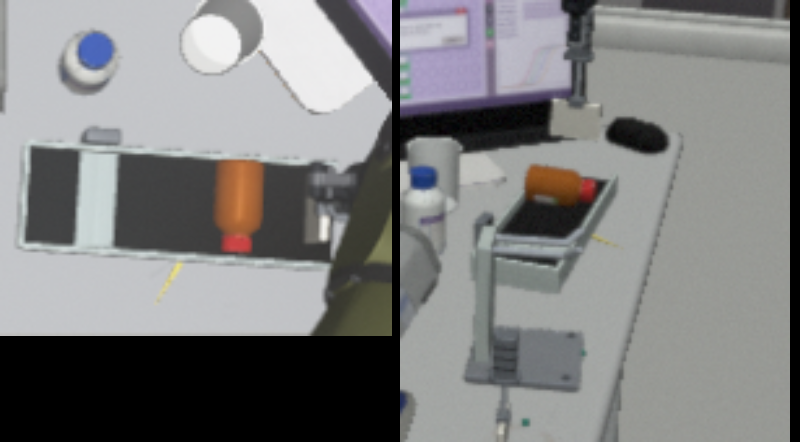

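The blade is over the bed, behind the bottle on its right-hand side, and squarely across the track. Lowering it now and starting the slow push.

move_arm --pt "0 0 0.03 0 0 0 1" --pt "0 0 0.06 0 0 0 1" --pt "0 0 0.085 0 0 0 1" --pt "0 0 0.105 0 0 0 1" --pt "0 0 0.118 0 0 0 1" --pt "0 0 0.125 0 0 0 1" --pt "0 0 0.125 0 0 0 1" --pt "0 0.006 0.125 0 0 0 1" --pt "0 0.014 0.125 0 0 0 1" --pt "0 0.022 0.125 0 0 0 1" --pt "0 0.03 0.125 0 0 0 1" --pt "0 0.036 0.125 0 0 0 1" --pt "0 0.04 0.125 0 0 0 1" --pt "0 0.043 0.125 0 0 0 1" --pt "0 0.046 0.125 0 0 0 1" --pt "0 0.049 0.125 0 0 0 1" --pt "0 0.052 0.125 0 0 0 1" --pt "0 0.055 0.125 0 0 0 1" --pt "0 0.058 0.125 0 0 0 1" --pt "0 0.061 0.125 0 0 0 1"

```text
time: 8.08
ee_pos: [0.5232, -0.2087, 0.1673]
tool_rot: [-0.111, -3.14, -0.0]
contact_force: [-0.1, 0.6, -1.0]
opening: 0.0255
grasp_force: 40.6
```

move_arm --pt "0 0.003 0 0 0 0 1" --pt "0 0.006 0 0 0 0 1" --pt "0 0.009 0 0 0 0 1" --pt "0 0.012 0 0 0 0 1" --pt "0 0.015 0 0 0 0 1" --pt "0 0.018 0 0 0 0 1" --pt "0 0.022 0 0 0 0 1" --pt "0 0.026 0 0 0 0 1" --pt "0 0.03 0 0 0 0 1" --pt "0 0.034 0 0 0 0 1" --pt "0 0.038 0 0 0 0 1" --pt "0 0.042 0 0 0 0 1" --pt "0 0.046 0 0 0 0 1" --pt "0 0.05 0 0 0 0 1" --pt "0 0.054 0 0 0 0 1" --pt "0 0.058 0 0 0 0 1" --pt "0 0.062 0 0 0 0 1" --pt "0 0.066 0 0 0 0 1" --pt "0 0.069 0 0 0 0 1" --pt "0 0.072 0 0 0 0 1"

```text
time: 9.75
ee_pos: [0.5258, -0.1728, 0.1673]
tool_rot: [0.111, 3.14, 0.0]
contact_force: [0.7, -0.9, -1.3]
opening: 0.0255
grasp_force: 40.6
```

```bash
cat > bot.py <<'E'
from meas import *
def bottle(save):
    s=robot.get_state(); im,d,c=snap('top'); np.savez(save+'.npz',im=im,d=d)
    c,H=heights('top',d); hsv=cv2.cvtColor(im,cv2.COLOR_RGB2HSV); h,S,v=cv2.split(hsv)
    B=(S>140)&((h<22)|(h>172))&(H[...,1]<.03)&(H[...,1]>-.26)&(H[...,0]>.45)&(H[...,0]<.6); q=H[B][:,:3]
    u=np.array([.07,.9975]); o=np.array([.5285,-.134])
    t=(q[:,:2]-o)@u; w=(q[:,:2]-o)@[u[1],-u[0]]; zt=np.percentile(q[:,2],90)
    k=q[:,2]>zt-.004
    print('n',len(q),'track x 2/98%',np.percentile(t,[2,98]).round(4),'crest',np.median(t[k]).round(4),'zt',zt.round(4),'across',w.min().round(4),w.max().round(4))
    print('tcp',s['ee_pos'].round(4),'track x',((s['ee_pos'][:2]-o)@u).round(4),s['contact_force'].round(2),s['time'])
    a=cv2.minAreaRect(np.float32(q[:,:2])); print(a[1:])
E
python3 -c "
from bot import *
bottle('top2')"
```

```text
n 337 track x 2/98% [-0.026   0.0092] crest -0.0056 zt 0.066 across -0.0423 0.0417
tcp [ 0.5258 -0.1728  0.1673] track x -0.0389 [ 0.71 -0.86 -1.27] 9.75
((0.055936407297849655, 0.08375385403633118), 87.08190155029297)
```

move_arm --pt "0 0.003 0 0 0 0 1" --pt "0 0.006 0 0 0 0 1" --pt "0 0.01 0 0 0 0 1" --pt "0 0.014 0 0 0 0 1" --pt "0 0.018 0 0 0 0 1" --pt "0 0.022 0 0 0 0 1" --pt "0 0.026 0 0 0 0 1" --pt "0 0.03 0 0 0 0 1" --pt "0 0.034 0 0 0 0 1" --pt "0 0.038 0 0 0 0 1" --pt "0 0.042 0 0 0 0 1" --pt "0 0.046 0 0 0 0 1" --pt "0 0.05 0 0 0 0 1" --pt "0 0.054 0 0 0 0 1" --pt "0 0.058 0 0 0 0 1" --pt "0 0.062 0 0 0 0 1" --pt "0 0.066 0 0 0 0 1" --pt "0 0.07 0 0 0 0 1" --pt "0 0.074 0 0 0 0 1" --pt "0 0.077 0 0 0 0 1"

```text
time: 11.47
ee_pos: [0.5285, -0.1343, 0.1673]
tool_rot: [-0.111, -3.14, -0.0]
contact_force: [0.2, -0.2, -0.7]
opening: 0.0259
grasp_force: 40.6
```

move_arm --pt "0 0.003 0 0 0 0 1" --pt "0 0.006 0 0 0 0 1" --pt "0 0.009 0 0 0 0 1" --pt "0 0.012 0 0 0 0 1" --pt "0 0.015 0 0 0 0 1" --pt "0 0.018 0 0 0 0 1" --pt "0 0.021 0 0 0 0 1" --pt "0 0.024 0 0 0 0 1" --pt "0 0.027 0 0 0 0 1" --pt "0 0.03 0 0 0 0 1" --pt "0 0.033 0 0 0 0 1" --pt "0 0.036 0 0 0 0 1" --pt "0 0.038 0 0 0 0 1" --pt "0 0.04 0 0 0 0 1" --pt "0 0.042 0 0 0 0 1" --pt "0 0.044 0 0 0 0 1" --pt "0 0.046 0 0 0 0 1" --pt "0 0.048 0 0 0 0 1" --pt "0 0.049 0 0 0 0 1" --pt "0 0.05 0 0 0 0 1"

```text
time: 13.13
ee_pos: [0.5303, -0.1095, 0.1673]
tool_rot: [-0.111, -3.14, 0.0]
contact_force: [0.2, -0.5, -0.9]
opening: 0.0257
grasp_force: 40.6
```

```bash
python3 -c "
from bot import *
bottle('top3')"
```

```text
n 212 track x 2/98% [0.0402 0.0712] crest 0.054 zt 0.0667 across -0.0576 0.0419
tcp [ 0.5303 -0.1095  0.1673] track x 0.0245 [ 0.19 -0.45 -0.94] 13.1333
((0.05166930705308914, 0.1015234887599945), 82.92327117919922)
```

move_arm --pt "0 0.0015 0 0 0 0 1" --pt "0 0.003 0 0 0 0 1" --pt "0 0.0045 0 0 0 0 1" --pt "0 0.006 0 0 0 0 1" --pt "0 0.0075 0 0 0 0 1" --pt "0 0.009 0 0 0 0 1" --pt "0 0.0105 0 0 0 0 1" --pt "0 0.012 0 0 0 0 1" --pt "0 0.0135 0 0 0 0 1" --pt "0 0.015 0 0 0 0 1" --pt "0 0.0165 0 0 0 0 1" --pt "0 0.018 0 0 0 0 1" --pt "0 0.0195 0 0 0 0 1" --pt "0 0.021 0 0 0 0 1" --pt "0 0.0225 0 0 0 0 1" --pt "0 0.024 0 0 0 0 1" --pt "0 0.0255 0 0 0 0 1" --pt "0 0.027 0 0 0 0 1" --pt "0 0.0285 0 0 0 0 1" --pt "0 0.03 0 0 0 0 1"

```text
time: 14.85
ee_pos: [0.5313, -0.0946, 0.1673]
tool_rot: [-0.111, -3.14, 0.0]
contact_force: [0.4, 0.6, -1.8]
opening: 0.0254
grasp_force: 40.6
```

move_arm --pt "0 0 0 0 0 0 1" --pt "0 0 0 0 0 0 1" --pt "0 0 0 0 0 0 1" --pt "0 0 0 0 0 0 1" --pt "0 0 0 0 0 0 1" --pt "0 0 0 0 0 0 1"

```text
time: 15.35
ee_pos: [0.5313, -0.0947, 0.1673]
tool_rot: [-0.111, -3.14, 0.0]
contact_force: [-0.1, -0.5, -0.8]
opening: 0.0254
grasp_force: 40.6
```

```bash
python3 -c "
from bot import *
bottle('top4')"
```

```text
n 348 track x 2/98% [0.0662 0.1036] crest 0.0866 zt 0.0639 across -0.0408 0.0415
tcp [ 0.5313 -0.0947  0.1673] track x 0.0394 [-0.12 -0.51 -0.78] 15.35
((0.03999172896146774, 0.08185666054487228), 87.06476593017578)
```

The bottle has dropped into the groove (top 3 mm lower, axis near 80 mm). I'll back the blade off and lift it out.

move_arm --pt "0 -0.01 0 0 0 0 1" --pt "0 -0.03 0 0 0 0 1" --pt "0 -0.06 0 0 0 0 1" --pt "0 -0.09 0 0 0 0 1" --pt "0 -0.11 0 0 0 0 1" --pt "0 -0.11 -0.03 0 0 0 1" --pt "0 -0.11 -0.07 0 0 0 1" --pt "0 -0.11 -0.11 0 0 0 1" --pt "0 -0.11 -0.125 0 0 0 1" --pt "0 -0.11 -0.125 0 0 0 1" --pt "0 -0.11 -0.125 0 0 0 1"

```text
time: 16.32
ee_pos: [0.5273, -0.1497, 0.2291]
tool_rot: [-0.111, -3.139, -0.0]
contact_force: [-0.6, -0.9, -2.2]
opening: 0.0256
grasp_force: 40.6
```

```bash
python3 -c "
from bot import *
bottle('top5')"; python3 go.py now .38 -.15 .23 86 .38 -.15 .23 42  .3822 .1463 .23 42
```

```text
n 423 track x 2/98% [0.0628 0.0996] crest 0.0804 zt 0.0639 across -0.0407 0.0413
tcp [ 0.5273 -0.1497  0.2291] track x -0.0157 [-0.64 -0.91 -2.2 ] 16.3167
((0.03957362100481987, 0.08162029087543488), 87.3866195678711)
[ 0.38 -0.15  0.23 86.  ] [0.2934, -0.0218, -0.0025, 0.0005, -0.0018, -0.0013]
[ 0.38 -0.15  0.23 42.  ] [0.2934, -0.0218, -0.0025, -0.0002, -0.0019, 0.9764]
[ 0.3822  0.1463  0.23   42.    ] [0.3309, 0.5696, -0.0022, -0.0002, -0.0019, 0.9764]
```

The bottle's crest now sits at 80 mm, so it is in the seat. Taking the paddle back.

move_arm --pt "0.06 -0.005 0 0 0 0 1" --pt "0.13 -0.01 0 0 0 0 1" --pt "0.2 -0.015 0 0 0 0 1" --pt "0.26 -0.02 0 0 0 0.1 1" --pt "0.293 -0.02 0 0 0 0.2 1" --pt "0.298 0.04 0 0 0 0.3 1" --pt "0.302 0.11 0 0 0 0.4 1" --pt "0.307 0.18 0 0 0 0.5 1" --pt "0.311 0.25 0 0 0 0.6 1" --pt "0.316 0.32 0 0 0 0.7 1" --pt "0.32 0.39 0 0 0 0.8 1" --pt "0.325 0.46 0 0 0 0.9 1" --pt "0.328 0.52 0 0 0 0.976 1" --pt "0.331 0.57 0 0 0 0.976 1" --pt "0.331 0.57 0 0 0 0.976 1" --pt "0.331 0.57 0 0 0 0.976 1"

```text
time: 17.7
ee_pos: [0.382, 0.1471, 0.2286]
tool_rot: [-1.273, -2.87, 0.002]
contact_force: [-0.1, -0.6, -1.8]
opening: 0.0256
grasp_force: 40.6
```

```bash
python3 go.py now .3822 .1463 .23 8.6 .3822 .1463 .1865 8.6
```

```text
[0.3822 0.1463 0.23   8.6   ] [-0.0015, -0.0008, -0.0027, -0.0027, -0.0004, 0.7462]
[0.3822 0.1463 0.1865 8.6   ] [-0.0016, -0.0006, 0.0843, -0.0027, -0.0004, 0.7462]
```

move_arm --pt "0 0 0 0 0 0.15 1" --pt "0 0 0 0 0 0.3 1" --pt "-0.001 0 0 0 0 0.45 1" --pt "-0.001 0 0 0 0 0.6 1" --pt "-0.001 0 0.02 0 0 0.746 1" --pt "-0.001 0 0.05 0 0 0.746 1" --pt "-0.001 0 0.075 0 0 0.746 1" --pt "-0.001 0 0.083 0 0 0.746 1" --pt "-0.001 0 0.083 0 0 0.746 1" --pt "-0.001 0 0.083 0 0 0.746 1" --pt "-0.001 0 0.083 0 0 0.746 1"

```text
time: 18.62
ee_pos: [0.3832, 0.1459, 0.1889]
tool_rot: [2.052, 2.378, 0.001]
contact_force: [-0.6, 0.2, -0.9]
opening: 0.0257
grasp_force: 40.5
```

```bash
python3 go.py now .4310 .1530 .187 8.6 .4863 .1602 .187 8.6 .4863 .1602 .1636 8.6
python3 - <<'E'
from h import *
ims,ds,cs=snap('side'); im,d,c=snap('top'); a=cv2.resize(im[180:280,180:300],None,fx=3.3,fy=3.3); b=cv2.resize(ims[150:300,260:400],None,fx=2.8,fy=2.8)
o=np.zeros((420,800,3),np.uint8); o[:a.shape[0],:a.shape[1]]=a; o[:420,400:792]=b; cv2.imwrite('pics/c3.png',o[:,:,::-1])
E
```

```text
[0.431 0.153 0.187 8.6  ] [0.0, 0.0967, 0.0038, 0.001, -0.0, -0.0036]
[0.4863 0.1602 0.187  8.6   ] [-0.002, 0.2082, 0.0039, 0.001, -0.0, -0.0036]
[0.4863 0.1602 0.1636 8.6   ] [-0.002, 0.2082, 0.0507, 0.001, -0.0, -0.0036]
```

View pics/c3.png

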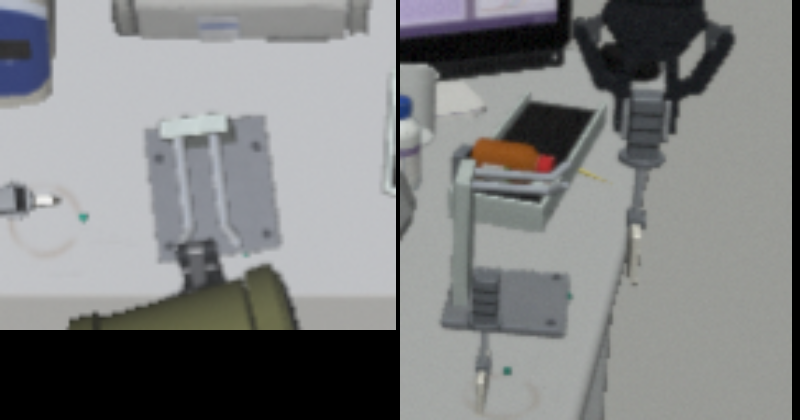

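The fork is clear and the paddle hangs in front of its mouth, lined up with it. Inserting now.

move_arm --pt "0 0.02 0 0 0 0 1" --pt "0 0.045 0 0 0 0 1" --pt "0 0.07 0 0 0 0 1" --pt "0 0.095 0 0 0 0 1" --pt "-0.001 0.12 0 0 0 0 1" --pt "-0.001 0.145 0 0 0 0 1" --pt "-0.001 0.17 0 0 0 0 1" --pt "-0.002 0.19 0 0 0 0 1" --pt "-0.002 0.206 0 0 0 0 1" --pt "-0.002 0.206 0 0 0 0 1" --pt "-0.002 0.206 0.01 0 0 0 1" --pt "-0.002 0.206 0.02 0 0 0 1" --pt "-0.002 0.206 0.03 0 0 0 1" --pt "-0.002 0.206 0.036 0 0 0 1" --pt "-0.002 0.206 0.041 0 0 0 1" --pt "-0.002 0.206 0.045 0 0 0 1" --pt "-0.002 0.206 0.045 0 0 0 1" --pt "-0.002 0.206 0.045 0 0 0 1"

```text
time: 20.22
ee_pos: [0.4849, 0.1603, 0.1658]
tool_rot: [2.052, 2.379, 0.0]
contact_force: [-0.1, 0.4, -1.1]
opening: 0.0254
grasp_force: 40.6
```

move_arm --pt "0 0 0.001 0 0 0 1" --pt "0 0 0.002 0 0 0 1" --pt "0 0 0.003 0 0 0 1" --pt "0 0 0.0036 0 0 0 1" --pt "0 0 0.0036 0 0 0 1" --pt "0 0 0.0036 0 0 0 1"

```text
time: 20.72
ee_pos: [0.4849, 0.1603, 0.164]
tool_rot: [-2.052, -2.379, 0.0]
contact_force: [-0.6, 0.5, -0.6]
opening: 0.0254
grasp_force: 40.6
```

move_arm --pt "0 0 0.0006 0 0 0 1" --pt "0 0 0.0006 0 0 0 0.3" --pt "0 0 0.0006 0 0 0 0.1" --pt "0 0 0.0006 0 0 0 -0.3" --pt "0 0 0.0006 0 0 0 -0.6" --pt "0 0 0.0006 0 0 0 -1" --pt "0 0 0.0006 0 0 0 -1" --pt "0 0 0.0006 0 0 0 -1" --pt "0 0 0.0006 0 0 0 -1" --pt "0 0 0.0006 0 0 0 -1" --pt "0 0 -0.03 0 0 0 -1" --pt "0 0 -0.07 0 0 0 -1" --pt "0 0 -0.12 0 0 0 -1" --pt "0 0 -0.17 0 0 0 -1" --pt "0 0 -0.2 0 0 0 -1" --pt "0 -0.1 -0.2 0 0 0 -1" --pt "0 -0.2 -0.2 0 0 0 -1" --pt "0 -0.3 -0.2 0 0 0 -1" --pt "0 -0.3 -0.2 0 0 0 -1" --pt "0 -0.3 -0.2 0 0 0 -1"

```text
time: 22.38
ee_pos: [0.3333, 0.1378, 0.2643]
tool_rot: [2.051, 2.38, 0.001]
contact_force: [-0.7, -0.2, -0.7]
opening: 0.0852
grasp_force: 0.0
```

```bash
python3 - <<'E'
from bot import *
bottle('top6')
f=np.load('top6.npz'); im,d=f['im'],f['d']; c,H=heights('top',d); X,Y,Z=H[...,0],H[...,1],H[...,2]
g=(abs(X-.485)<.04)&(abs(Y-.16)<.04)&(Z>.18)&(Z<.2)
print(np.median(Z[g]),blob(c,H,g,.19))
ims,ds,cs=snap('side'); a=cv2.resize(im[180:280,180:420],None,fx=3.3,fy=3.3); b=cv2.resize(ims[150:300,260:400],None,fx=1.7,fy=1.7)
o=np.zeros((590,800,3),np.uint8); o[:330,:792]=a; o[332:332+b.shape[0],:b.shape[1]]=b; cv2.imwrite('pics/c4.png',o[:,:,::-1])
E
```

```text
n 418 track x 2/98% [0.0631 0.0992] crest 0.0803 zt 0.0639 across -0.0407 0.0409
tcp [0.3333 0.1378 0.2643] track x 0.2575 [-0.71 -0.22 -0.68] 22.3833
((0.03823144733905792, 0.08198901265859604), 84.56229400634766)
0.19030019149165645 ((array([0.4841, 0.1601]), array([0.0289, 0.0286], dtype=float32), np.float32(-79.94)), np.int32(130))
```

View pics/c4.png

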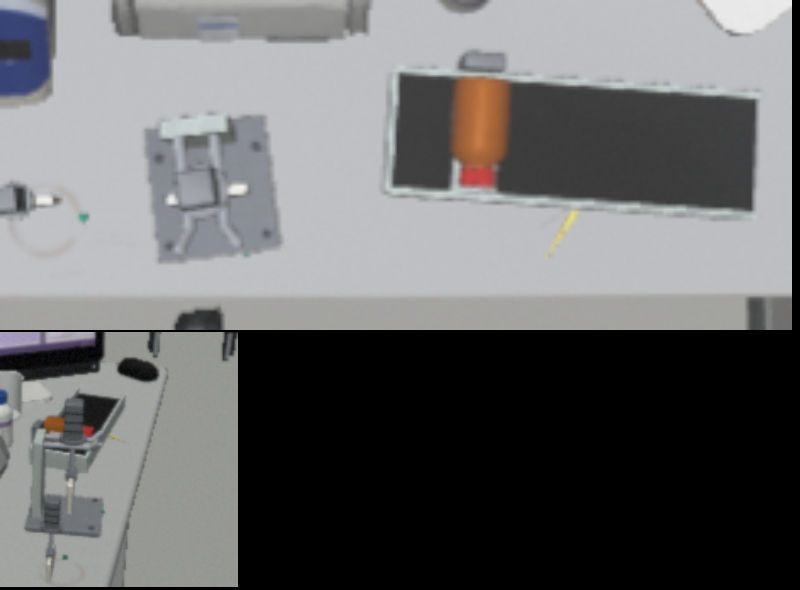

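The paddle is back on its fork with its top at z = 190 mm, and its position is within 2 mm of where it started. The bottle lies in the groove beside the reading head at about (480,130) in the crop.

```bash
python3 -c "
from bench import robot
print(robot.finish_job())"
```

```text
the job is handed in; nothing more can be done
None
```

I rolled the bottle into the groove beside the reading head, hung the paddle back on its hanger within 2 mm of where it was and let go of it, then handed the job in at about 22 s; the verdict was not shown.

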